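# Gauge the bead bed of the drying unit

## Robot

A 6-joint arm with a two-finger parallel gripper is mounted at the origin on a cart in front of the work surface, level with it; the furniture and walls round the work are solid. World frame = base frame: x ahead of the robot, y to its left, z up, the work surface at z = 0. Lengths are in m, angles in rad, forces in N, time in s.
With the tool pointing down it reaches from about 0.25 to 0.725 m from the base axis. Payload 4 kg.
Tool frame: the origin (TCP) lies at the very end of the fingers, on their centre line; the grasp point (between the pads) lies 19 mm behind it; z points along the fingers, y is the direction in which the jaws open and shut (so a half turn about z gives the same grasp; the last joint's range is limited). The gripper opens to 85 mm and grips with 20 to 120 N. Pads are 22 mm wide; open, the fingers measure 114 mm over their backs; the gripper's body (76 mm by 85 mm) begins 54 mm behind the grasp point. The pads swing forward as they close: fully open they stand 13 mm farther back than shut.
Start: joints at [1.105, 0.241, 0.005, 1.335, 0, 1.571], TCP at [0.225, 0.447, 0.231] pointing down, gripper open.
Joint ranges: [-2.72, 2.72], [-1.05, 1.87], [-1.09, 1.28], [-1.99, 2.15], [-1.42, 1.44], [-3.14, 3.14]. Speed limits (rad/s): [2.79, 2.79, 3.14, 3.14, 3.14, 3.14].

## Interface

Orientations are given as a unit quaternion [x, y, z, w].
In Python, from workcell import bot, camera gives the robot as it stands. The module is installed in compiled form; this text tells all that it offers.
- The arm moves only by the tool send_rows, never from a script. Its argument "deltas" is a list of rows, each an object with "grip": the opening, from 0 (shut) to 1 (fully open); "translation": the shift along the tool's x, y, z in m, a list of three; "twist": the turn, a rotation vector about the tool's x, y, z in degrees, a list of three. A call has 1 to 5 rows; each row is the pose to reach, as a shift and turn from the pose measured when the call began, along the tool's axes at that moment; what a row does not reach only later rows make up. A row lasts 1/8 s, in which the tool goes at most 62.5 mm and 10.7 degrees, less where a joint would pass 70% of its speed; a pose out of reach is approached as far as the arm can. A call with a gripper value outside its range is refused whole. The fingers move at their own pace and stop on an object; the grip force is fixed at half the most. Time passes only in rows, so rows that repeat a pose let the fingers close. It gives the time, the measured TCP pose, the force and the opening at its end, in the units of the state.
- bot.get_obs(): the state, without advancing time (a new reading comes with each control period).
- camera(name): name is "side" or "top"; returns a dict with "color" (400x640x3 uint8, blue, green, red), "intrinsics" (3x3 intrinsics, pixels), "xyz" and "rotation" of the camera in the world. Camera axes: x right, y down, z forward; pixel columns grow to the right and rows downward; lengths in m; the calibration is good to about 2 mm. A picture is of the moment at which its call begins. There is no depth.
- bot.job_done(): hands the job in, once; it reports no verdict.
The state is a dict: "clock": time; "joint_pos": joint angles; "joint_vel": joint speeds; "tau": joint torques, N m; "eef_pos": TCP position; "tool_rot": TCP orientation; "ft_force": force on the tool from outside, world axes, zero at the start; "ft_torque": the same for the moment, N m; "grip_width": finger opening in m.
Only numpy, scipy, OpenCV 4.12 (cv2) and the standard library are available. Lean on these libraries where they do the work, as an engineer would, in place of code of your own. Each camera call takes 0.05 s, during which the arm holds its last target.

## Task

Check how far the desiccant beads have settled in the drying unit: take the dip gauge from its rest, slide it plunger end first down the unit's slanting guide tube, without forcing it, until its collar stops flat against the mouth of the tube, then draw it right out. Finish still holding the gauge level, with the plunger tip over the open register and about a hand's breadth above the page, the plunger left just as the beads set it, so that it can be read there. The program ends while the gauge is held; leave the sample pot and the dropper bottle where they stand.

Things in the scene. Friction and masses are not known exactly. Their poses are not given: they have to be found in the camera images.
- gauge: Loose dip gauge, 0.11 kg. Its x axis runs along it to the plunger; origin on the axis, in the collar's seat face. Along x in mm: square blue handle 16 x 16 from -86 to -8 (grip its upright flats near -45), brass collar 29 diameter from -8 to 0, steel rod 9 diameter to 70 (last 3 tapered to 7), thin plunger to 92. At the start it lies level in its rest, axis 50 mm above the bench.
- collar_seat (a point): Middle of the collar's flat seat face on the gauge (same point as the gauge's origin).
- plunger_tip (a point): Rounded red tip of the plunger (6 mm diameter), 92 mm ahead of the collar's seat face when fully out.
- plunger (a joint): How far the plunger is pushed back into the rod, m: 0 fully out (as at the start), 0.021 at most. It slides stiffly, at about 1.5 N, and stays where it was pushed: this is the reading.
- rest: Fixed grey rest, base plate 150 x 50 x 7 mm, two forked posts 34 mm wide, 8 mm thick, 53 and 57 mm high. Origin: on the bench, below the gauge's origin as it lies there; same x direction. One post holds the handle's rear end (x = -76 mm), the other the rod (x = +40 mm). The gauge lifts straight up.
- dryer: Fixed drying unit: white sheet-metal hopper 130 deep x 140 wide x 135 mm high (154 with its black filler cap), orange beads behind a window low in its front. Origin: middle of its underside; its front faces its -x, is upright to 52 mm, then slopes back to the top. The guide tube stands square out of the slope, on the middle line.
- guide: Steel guide tube, 40 mm out of the unit's slope. Origin: middle of the mouth, 118 mm above the bench; z is the tube's axis, out of the mouth, 35 degrees above level, to the unit's front. Bore 13 mm, flared to 20 mm at the mouth (last 5 mm), rim 25 mm outside. The gauge goes in along -z till its seat face rests on the rim; beads meet the plunger 8 to 20 mm before that.
- bed (a joint): Height of the bead surface below the tube, m, fixed during a run: 0 = 84 mm below the mouth along the axis, 0.012 = 72 mm below it. With the collar home the plunger is pushed in by 8 mm plus this.
- register: Fixed open register (ledger), 252 x 316 x 30 mm. Origin: middle of its underside; x is the height of the pages, y runs across both pages, the page surface is up to 30 mm above the origin.
- microscope_top (a point): Marks the fixed microscope, an obstacle: a point at the back of its limb, 0.27 m above the bench. It stands from here 0.25 m towards the robot, 60 mm to either side of this point up to the stage (0.16 m high) and limb; its head, with eyepieces turned away to the left (+y), stands 90 to 130 mm nearer the robot than this point, 0.38 m high, reaching 0.2 m to the left.
- pot: Loose white sample pot, 46 mm diameter, 66 mm high. Origin: middle of its underside. Leave alone.
- oil_bottle: Loose brown dropper bottle, 38 mm diameter, 124 mm high. Origin: middle of its underside. Leave alone.

How it is judged:
On the way, in this order (a step that is already met when the one before it is completed fails the run):
1. the gauge is fully down the guide tube, its collar resting on the mouth (z of collar_seat in the frame of guide below 0.003 m and distance between collar_seat and guide below 0.006 m and angle between the x axis of gauge and the z axis of guide, either way round below 0.12 rad), for 0.2 s.
2. the gauge is drawn right out of the tube, held by the gripper (distance between plunger_tip and guide above 0.03 m and z of collar_seat in the frame of guide above 0.1 m and contact force between gauge and the fingers above 0.5 N), for 0.1 s.
At the end, for the whole second after the job is handed in: The gripper holds the gauge at rest, level within 10 degrees, the plunger tip over the register's pages and 50 to 200 mm above them, the gauge touching neither the register nor the drying unit; the plunger still shows the bed's height (8 mm plus the bed's value, within about 2.5 mm) (contact force between gauge and the fingers above 0.5 N and angle between gauge's own x axis and vertical between 1.396 and 1.745 rad and x of plunger_tip in the frame of register between -0.125 and 0.125 m and y of plunger_tip in the frame of register between -0.157 and 0.157 m and z of plunger_tip in the frame of register between 0.08 and 0.23 m and contact force between gauge and register below 0.1 N and contact force between gauge and dryer below 0.1 N and linear speed of gauge below 0.03 m/s and ((value of joint bed between -0.0005 and 0.0035 m and value of joint plunger between 0.0055 and 0.0135 m) or (value of joint bed between 0.0025 and 0.0065 m and value of joint plunger between 0.0085 and 0.0165 m) or (value of joint bed between 0.0055 and 0.0095 m and value of joint plunger between 0.0115 and 0.0195 m) or (value of joint bed between 0.0085 and 0.0125 m and value of joint plunger between 0.0145 and 0.0225 m))); the arm keeps its last pose, push and grip.
It fails at once if the gauge is forced against the drying unit (over 60 N) (contact force between gauge and dryer above 60 N).
It fails at once if the sample pot or the dropper bottle is disturbed (moved over 20 mm) (distance of any of pot, oil_bottle from where it was at the start of the episode above 0.02 m).
It also fails if it takes over 54 s, if anything falls off the work surface, if the arm or the gripper's body presses on something with over 40 N, if the wrist force passes 120 N, or if a joint passes its speed limit or range.

## Working session

There is one attempt and no reset: what is moved stays moved. The work goes in short steps, Python scripts to look and compute and a tool call to move; the robot and the scene stay as the last step left them, time stands still between calls to the robot, and variables do not carry over. Pictures are saved under pics/ and viewed, and the job is handed in when it is done.

Besides the shell and the picture viewer there is one more tool, called after "Emit:" as a command line: name --argument value ..., lists and objects as JSON in quotes. send_rows: Moves the arm, as the interface text tells. Its arguments: {"type":"object","properties":{"deltas":{"type":"array","items":{"type":"object","properties":{"grip":{"type":"number"},"translation":{"type":"array","items":{"type":"number"}},"twist":{"type":"array","items":{"type":"number"}}}}}},"required":["deltas"]}

```bash
ls; mkdir -p pics
python3 - <<'E'
from workcell import bot,camera
import cv2,numpy as np
np.set_printoptions(precision=4,suppress=True)
for n in("side","top"):
    c=camera(n); cv2.imwrite(f"pics/{n}0.png",c["color"]); print(n,c["intrinsics"],c["xyz"],c["rotation"])
o=bot.get_obs()
for k,v in o.items(): print(k,v)
E
```

```text
pics
side [[438.9173   0.     319.1606]
 [  0.     438.9173 194.5392]
 [  0.       0.       1.    ]] [ 0.0271 -0.0012  1.0778] [-0.5538  0.7843 -0.2326  0.1555]
top [[387.0709   0.     321.1935]
 [  0.     387.0709 203.958 ]
 [  0.       0.       1.    ]] [ 0.3846 -0.2278  1.0395] [-0.6977  0.7099 -0.0733  0.0628]
clock 0.1
joint_pos [ 1.105   0.2413  0.0039  1.3352 -0.      1.5708]
joint_vel [ 0.     -0.0009  0.005   0.0001  0.0023  0.0009]
tau [  0.0003 -37.3139  25.301    0.0109   0.      -0.    ]
eef_pos [0.2243 0.4462 0.2305]
tool_rot [ 0.2308  0.973  -0.0009 -0.0002]
ft_force [-0.2264 -0.1391  0.4196]
ft_torque [ 0.0074 -0.0258 -0.0253]
grip_width 0.0852596063542746
```

View pics/side0.png

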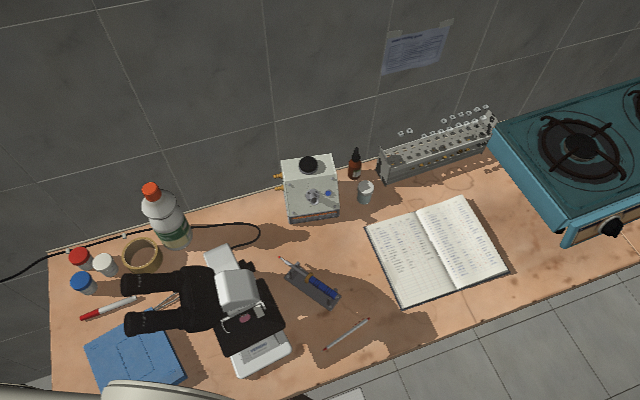

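View pics/top0.png

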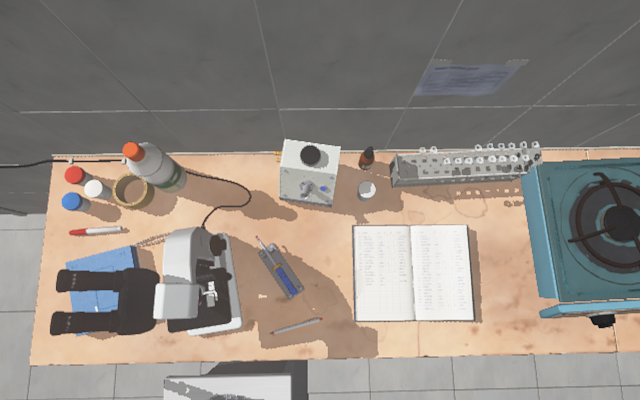

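```bash
cat > h.py <<'E'
import cv2,numpy as np
from scipy.spatial.transform import Rotation as R
from workcell import bot,camera
np.set_printoptions(precision=4,suppress=True)
class Cam:
    def __init__(s,n):
        c=camera(n); s.im=c["color"]; s.K=np.array(c["intrinsics"]); s.p=np.array(c["xyz"]); s.R=R.from_quat(c["rotation"]).as_matrix()
    def proj(s,X):
        X=np.atleast_2d(X); q=(X-s.p)@s.R; q=q@s.K.T; return q[:,:2]/q[:,2:]
    def ray(s,u,v): 
        d=s.R@np.linalg.solve(s.K,[u,v,1.]); return d/np.linalg.norm(d)
    def plane(s,u,v,z):
        d=s.ray(u,v); return s.p+d*(z-s.p[2])/d[2]
    def crop(s,x0,y0,x1,y1,f,fn): cv2.imwrite(fn,cv2.resize(s.im[y0:y1,x0:x1],None,fx=f,fy=f,interpolation=cv2.INTER_CUBIC))
def tri(c1,a,c2,b):
    A=[];B=[]
    for c,q in((c1,a),(c2,b)):
        d=c.ray(*q); M=np.eye(3)-np.outer(d,d); A.append(M);B.append(M@c.p)
    X=np.linalg.lstsq(np.vstack(A),np.hstack(B),rcond=None)[0]
    return X
E
python3 - <<'E'
from h import *
s=Cam("side");t=Cam("top")
for c in(s,t):
    print(c.proj([[0.224,0.446,0.23],[0,0,0],[.3,0,0],[0.5,-.3,0]]))
s.crop(260,230,360,320,6,"pics/sg.png");t.crop(240,220,340,310,6,"pics/tg.png")
s.crop(270,140,390,230,6,"pics/sd.png");t.crop(265,130,385,220,6,"pics/td.png")
E
```

```text
[[ 18.1009 449.8043]
 [315.8404 489.1554]
 [273.7104 346.4885]
 [357.9349 238.0023]]
[[-29.1887 370.3262]
 [225.0324 442.22  ]
 [228.3853 314.6104]
 [342.1027 235.4602]]
```

View pics/sg.png

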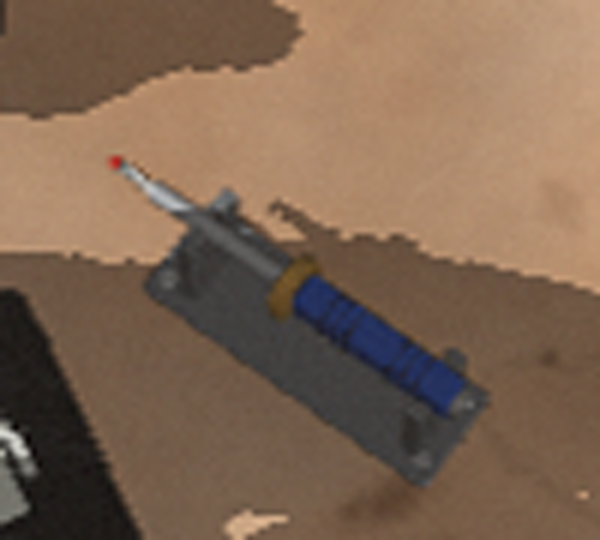

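View pics/tg.png

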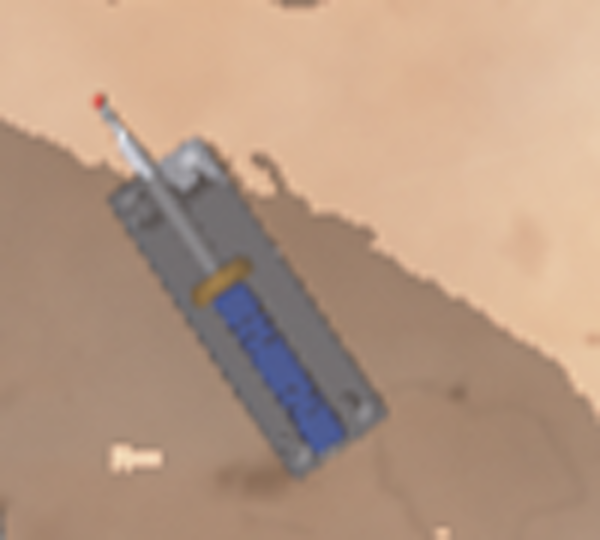

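View pics/sd.png

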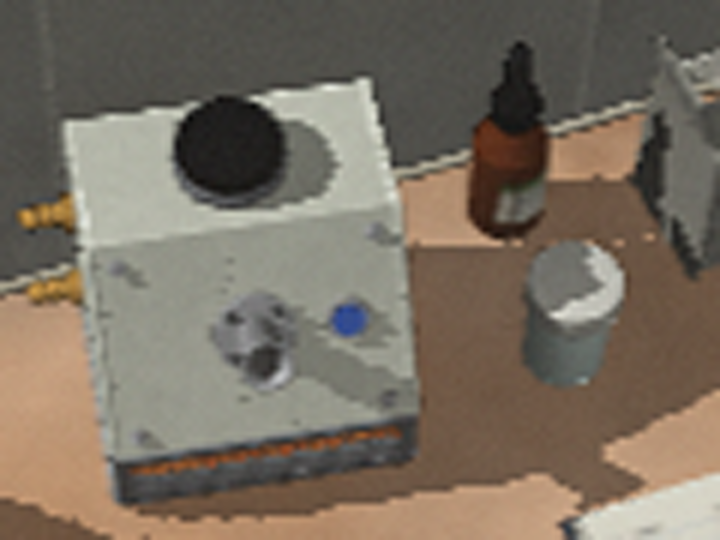

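View pics/td.png

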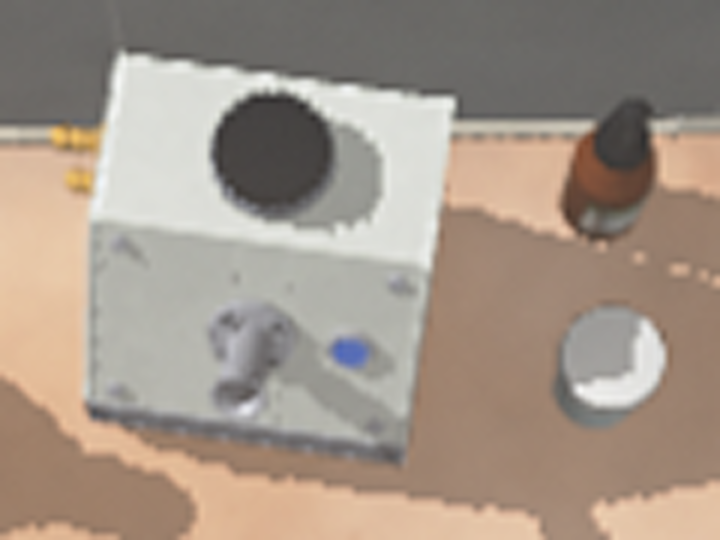

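Run:
```python
from h import *
s=Cam("side");t=Cam("top")
f=lambda x0,y0,k,a:(x0+(a[0]+.5)/k-.5,y0+(a[1]+.5)/k-.5)
# dryer top corners z=.135 : BL,BR,FR,FL
T=[f(265,130,6,a) for a in((120,53),(456,99),(430,266),(90,218))]
S=[f(270,140,6,a) for a in((65,122),(369,80),(402,208),(83,246))]
for c,P in((t,T),(s,S)):
    Q=np.array([c.plane(u,v,.135)for u,v in P]); print(Q[:,:2].tolist(), np.linalg.norm(np.diff(Q,axis=0,append=Q[:1]),axis=1))
    m=np.array([[.065,.07],[.065,-.07],[-.0069,-.07],[-.0069,.07]])
    # rigid fit
    H=(m-m.mean(0)).T@(Q[:,:2]-Q[:,:2].mean(0)); th=np.arctan2(H[0,1]-H[1,0],H[0,0]+H[1,1])
    r=np.array([[np.cos(th),-np.sin(th)],[np.sin(th),np.cos(th)]]); o=Q[:,:2].mean(0)-r@m.mean(0)
    print("yaw",np.degrees(th),"o",o,"mouth",o+r@[-.0676,0], "res",Q[:,:2]-(m@r.T+o))
tm=f(265,130,6,(237,395));sm=f(270,140,6,(267,365))
print("mouth direct",tri(t,tm,s,sm),t.plane(*tm,.118),s.plane(*sm,.118))
print("front base", [t.plane(*f(265,130,6,a),0.0)[:2] for a in((88,418),(405,463))])
# gauge
for n,c,(x0,y0,x1,y1) in(("top",t,(240,220,340,310)),("side",s,(260,230,360,320))):
    im=c.im[y0:y1,x0:x1].astype(int); b,g,r=im[...,0],im[...,1],im[...,2]
    red=(r>110)&(g<0.55*r)&(b<.6*r); 
    if n=="top": red=(r>g+50)&(b>g-30)&(r>b+40)
    v,u=np.nonzero(red); print(n,"red",len(u),u.mean()+x0,v.mean()+y0, c.plane(u.mean()+x0,v.mean()+y0,.05))
    bl=(b>1.7*r)&(b>60); v,u=np.nonzero(bl); P=np.c_[u+x0,v+y0].astype(float); mm=P.mean(0); 
    w=np.linalg.svd(P-mm)[2][0]; pr=(P-mm)@w; print("blue",len(u),mm,w,pr.min(),pr.max())
    for z in(.05,.058):
        a=c.plane(*(mm+w*pr.min()),z);e=c.plane(*(mm+w*pr.max()),z);q=c.plane(*mm,z); print(z,a,e,np.linalg.norm(a-e),"mean",q,"yaw",np.degrees(np.arctan2(*(e-a)[[1,0]])))
```

```text
[[0.7267511568390059, -0.1560162052288731], [0.705035719336832, -0.29328180477273175], [0.6345344419809518, -0.2807923047109414], [0.6566607454115079, -0.14387048522055718]] [0.139  0.0716 0.1387 0.0711]
yaw -9.262935614610658 o [ 0.6521 -0.2138] mouth [ 0.5854 -0.2029] res [[-0.0007 -0.0008]
 [ 0.0001  0.0001]
 [ 0.0005  0.001 ]
 [ 0.0001 -0.0003]]
[[0.7254772454236791, -0.1558489340133063], [0.7030526683058076, -0.2923954301263796], [0.632134608309183, -0.2811537821829197], [0.6588592689132152, -0.14352857485782936]] [0.1384 0.0718 0.1402 0.0677]
yaw -10.072723819641626 o [ 0.6513 -0.2132] mouth [ 0.5847 -0.2013] res [[-0.002  -0.0003]
 [ 0.      0.001 ]
 [-0.0001 -0.0003]
 [ 0.0021 -0.0005]]
mouth direct [ 0.5864 -0.2022  0.1165] [ 0.5863 -0.202   0.118 ] [ 0.5854 -0.2021  0.118 ]
front base [array([ 0.6024, -0.1306]), array([ 0.5792, -0.2749])]
top red 5 255.6 236.2 [ 0.4964 -0.0751  0.05  ]
blue 133 [286.3008 281.3158] [0.562  0.8271] -15.413882430588947 14.553432663131886
0.05 [ 0.4136 -0.1316  0.05  ] [ 0.3519 -0.1737  0.05  ] 0.07465916968064369 mean [ 0.3817 -0.1534  0.05  ] yaw -145.71860777875736
0.058 [ 0.4134 -0.1324  0.058 ] [ 0.3522 -0.1741  0.058 ] 0.0740555798386791 mean [ 0.3817 -0.154   0.058 ] yaw -145.71860777875733
side red 4 278.5 256.5 [ 0.4967 -0.0751  0.05  ]
blue 186 [322.7634 286.7527] [0.8174 0.576 ] -15.716383262599683 15.087875915780861
0.05 [ 0.4161 -0.1318  0.05  ] [ 0.3528 -0.1744  0.05  ] 0.07630584294236731 mean [ 0.3835 -0.1537  0.05  ] yaw -146.05566215072807
0.058 [ 0.4131 -0.1308  0.058 ] [ 0.3503 -0.173   0.058 ] 0.07571188376176347 mean [ 0.3807 -0.1526  0.058 ] yaw -146.0556621507281
```

Run:
```python
from h import *
s=Cam("side");t=Cam("top")
for nm,p,z in[("head R",(197,300),.38),("eyes",(58,282),.33),("eyes2",(52,322),.33),("limb back",(200,230),.27),("base FR",(240,333),.0),("base BR",(230,235),0),("reg1",(353,226),.03),("reg2",(467,225),.03),("reg3",(474,320),.03),("reg4",(355,322),.03),("pot",(367,186),.066)]:
    print(nm,t.plane(*p,z))
```

```text
head R [ 0.3552 -0.031   0.38  ]
eyes [0.389  0.2318 0.33  ]
eyes2 [0.3205 0.2346 0.33  ]
limb back [0.4858 0.0016 0.27  ]
base FR [ 0.2539 -0.0309  0.    ]
base BR [0.5064 0.0013 0.    ]
reg1 [ 0.5211 -0.3273  0.03  ]
reg2 [ 0.5187 -0.629   0.03  ]
reg3 [ 0.2771 -0.6247  0.03  ]
reg4 [ 0.2782 -0.324   0.03  ]
pot [ 0.62   -0.3637  0.066 ]
```

Add to h.py:
```python
u0=np.array([.826,.5635,0]);u0/=np.linalg.norm(u0)
def tool(g,lean):
    """gauge direction g (unit), lean deg: tool z = rotated from perpendicular-down toward +g by lean"""
    g=np.array(g,float);g/=np.linalg.norm(g); h=np.array([g[1],-g[0],0]);h/=np.linalg.norm(h) # tool y
    d=np.cross(g,h); # perpendicular down
    a=np.radians(lean); z=np.cos(a)*d+np.sin(a)*g; x=np.cross(h,z); return np.c_[x,h,z]
def tcp(gp,Rm): return np.array(gp)+.019*Rm[:,2]   # grasp point -> tcp
def rows(p,Rm,n=5,tot=None):
    o=bot.get_obs(); R0=R.from_quat(o["tool_rot"]).as_matrix(); p0=np.array(o["eef_pos"])
    dt=R0.T@(np.array(p)-p0); w=R.from_matrix(R0.T@Rm).as_rotvec(degrees=True)
    print("t",o["clock"],"full delta mm",dt*1000,"twist",w,"rows need",np.linalg.norm(dt)/.0625,np.linalg.norm(w)/10.7)
    tot=tot or n
    for i in range(1,n+1): print(i,(dt*i/tot).round(4).tolist(),(w*i/tot).round(2).tolist())
```

```text
(no output)
```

Emit:
send_rows --deltas '[{"grip": 1, "translation": [0, 0, -0.06], "twist": [0, 0, 0]}, {"grip": 1, "translation": [0, 0, -0.12], "twist": [0, 0, 0]}, {"grip": 1, "translation": [0, 0, -0.18], "twist": [0, 0, 0]}, {"grip": 1, "translation": [0, 0, -0.24], "twist": [0, 0, 0]}, {"grip": 1, "translation": [0, 0, -0.29], "twist": [0, 0, 0]}]'

```text
clock: 1.02
eef_pos: [0.2245, 0.4465, 0.5211]
tool_rot: [0.231, 0.973, 0.005, 0.001]
ft_force: [-42.3, -84.6, -3.4]
grip_width: 0.0857
```

Run:
```python
from h import *
t=Cam("top");cv2.imwrite("pics/t1.png",t.im);s=Cam("side");cv2.imwrite("pics/s1.png",s.im)
o=bot.get_obs()
for k,v in o.items(): print(k,v)
```

```text
clock 1.125
joint_pos [1.105  0.3621 0.9606 2.1476 0.     1.5708]
joint_vel [ 0.001   0.0036 -0.1873  0.0338  0.0015  0.0012]
tau [  0.     -36.4409  22.1107  -0.9303  -0.0001   0.    ]
eef_pos [0.2256 0.4489 0.5244]
tool_rot [0.2308 0.9729 0.0106 0.0025]
ft_force [-0.3213 -0.9691 -0.6884]
ft_torque [-0.1522  0.0537 -0.0283]
grip_width 0.085657781937877
```

View pics/s1.png

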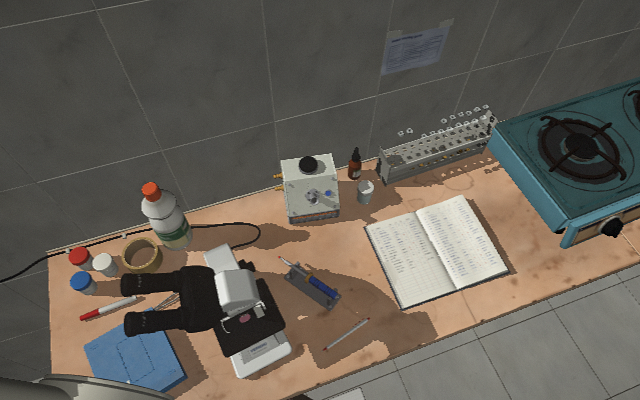

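```bash
cat >> h.py <<'E'
def path(P,Rs,nd=3):
    o=bot.get_obs(); R0=R.from_quat(o["tool_rot"]).as_matrix(); p0=np.array(o["eef_pos"]); print("t",o["clock"],p0,"q",np.array(o["joint_pos"]),"F",np.array(o["ft_force"]))
    pp,rr=p0,R0
    for p,r in zip(P,Rs):
        print((R0.T@(np.array(p)-p0)).round(nd).tolist(), R.from_matrix(R0.T@r).as_rotvec(degrees=True).round(1).tolist(), "step %.3f %.1f"%(np.linalg.norm(p-pp),np.degrees(R.from_matrix(rr.T@r).magnitude())))
        pp,rr=p,r
def down(ya): # tool pointing down, y axis at angle ya deg
    a=np.radians(ya); y=np.array([np.cos(a),np.sin(a),0]); z=np.array([0,0,-1.]); return np.c_[np.cross(y,z),y,z]
def pol(r,az,z): return np.array([r*np.cos(np.radians(az)),r*np.sin(np.radians(az)),z])
E
python3 - <<'E'
from h import *
P=[pol(.49,63.3-6.2*i,.50-.01*min(i,3)) for i in range(1,6)];Rs=[down(63.3-8.4*i) for i in range(1,6)]
path(P,Rs)
E
```

```text
t 1.125 [0.2256 0.4489 0.5244] q [1.105  0.3621 0.9606 2.1476 0.     1.5708] F [-0.3213 -0.9691 -0.6884]
[-0.053, -0.016, 0.034] [1.2, -0.1, 8.4] step 0.065 8.5
[-0.105, -0.025, 0.044] [1.2, -0.2, 16.8] step 0.054 8.4
[-0.156, -0.039, 0.054] [1.2, -0.3, 25.2] step 0.054 8.4
[-0.206, -0.059, 0.053] [1.2, -0.4, 33.6] step 0.053 8.4
[-0.252, -0.084, 0.053] [1.2, -0.5, 42.0] step 0.053 8.4
```

Emit:
send_rows --deltas '[{"grip": 1, "translation": [0, -0.005, 0.05], "twist": [0, 0, 0]}, {"grip": 1, "translation": [-0.053, -0.016, 0.05], "twist": [1, 0, 8]}, {"grip": 1, "translation": [-0.105, -0.025, 0.053], "twist": [1.2, 0, 17]}, {"grip": 1, "translation": [-0.156, -0.039, 0.054], "twist": [1.2, 0, 25]}, {"grip": 1, "translation": [-0.206, -0.059, 0.053], "twist": [1.2, 0, 34]}]'

```text
clock: 1.75
eef_pos: [0.3844, 0.3033, 0.4688]
tool_rot: [0.507, 0.862, -0.001, -0.004]
ft_force: [0.4, 0.6, -0.0]
grip_width: 0.0854
```

Run:
```python
from h import *
P=[pol(.48,38.5-6.4*i,.47) for i in range(1,6)];Rs=[down(29.7-9*i) for i in range(1,6)]
path(P,Rs)
```

```text
t 1.75 [0.3844 0.3033 0.4688] q [0.664  0.2728 0.6676 1.9693 0.0064 1.7277] F [ 0.4497  0.6161 -0.0449]
[-0.053, -0.004, -0.001] [-0.3, -0.3, 8.4] step 0.053 8.4
[-0.106, -0.004, -0.002] [-0.3, -0.3, 17.4] step 0.054 9.0
[-0.16, -0.01, -0.002] [-0.3, -0.3, 26.4] step 0.054 9.0
[-0.212, -0.022, -0.002] [-0.4, -0.2, 35.4] step 0.054 9.0
[-0.263, -0.04, -0.003] [-0.4, -0.2, 44.4] step 0.054 9.0
```

Emit:
send_rows --deltas '[{"grip": 1, "translation": [-0.053, -0.004, 0], "twist": [0, 0, 8.4]}, {"grip": 1, "translation": [-0.106, -0.004, 0], "twist": [0, 0, 17.4]}, {"grip": 1, "translation": [-0.16, -0.01, 0], "twist": [0, 0, 26.4]}, {"grip": 1, "translation": [-0.212, -0.022, 0], "twist": [0, 0, 35.4]}, {"grip": 1, "translation": [-0.263, -0.04, 0], "twist": [0, 0, 44.4]}]'

```text
clock: 2.38
eef_pos: [0.4771, 0.0521, 0.4663]
tool_rot: [0.797, 0.604, -0.003, -0.004]
ft_force: [-0.8, 0.4, 0.1]
grip_width: 0.0852
```

Run:
```python
from h import *
P=[pol(.46,7-6.3*i,.465-.012*i) for i in range(1,6)];Rs=[down(-15.3-8.3*i) for i in range(1,6)]
path(P,Rs)
```

```text
t 2.375 [0.4771 0.0521 0.4663] q [0.1067 0.2525 0.6332 1.9607 0.0035 1.9505] F [-0.788   0.3593  0.1307]
[-0.049, -0.004, 0.013] [-0.6, 0.1, 8.0] step 0.051 8.0
[-0.099, 0.008, 0.025] [-0.6, 0.1, 16.3] step 0.052 8.3
[-0.149, 0.014, 0.037] [-0.6, 0.1, 24.6] step 0.052 8.3
[-0.199, 0.015, 0.049] [-0.5, 0.2, 32.9] step 0.052 8.3
[-0.25, 0.01, 0.061] [-0.5, 0.2, 41.2] step 0.052 8.3
```

Emit:
send_rows --deltas '[{"grip": 1, "translation": [-0.049, -0.004, 0], "twist": [0, 0, 8]}, {"grip": 1, "translation": [-0.099, 0.008, 0.005], "twist": [0, 0, 16.3]}, {"grip": 1, "translation": [-0.149, 0.014, 0.02], "twist": [0, 0, 24.6]}, {"grip": 1, "translation": [-0.199, 0.015, 0.05], "twist": [0, 0, 32.9]}, {"grip": 1, "translation": [-0.25, 0.01, 0.08], "twist": [0, 0, 41.2]}]'

```text
clock: 3.0
eef_pos: [0.4175, -0.1924, 0.3845]
tool_rot: [0.959, 0.283, -0.005, -0.003]
ft_force: [0.2, -1.6, 0.2]
grip_width: 0.0853
```

Run:
```python
from h import *
t=Cam("top");cv2.imwrite("pics/t2.png",t.im);
T=tool(u0,18);p=tcp([.384,-.152,.05],T);print(p)
rows(p-.10*T[:,2],T,6)
```

```text
[ 0.3889 -0.1487  0.0319]
t 3.05 full delta mm [-21.9323 -49.1091 254.1827] twist [-0.4533 18.9135 -2.0499] rows need 4.156970247936288 1.778471492054449
1 [-0.0037, -0.0082, 0.0424] [-0.08, 3.15, -0.34]
2 [-0.0073, -0.0164, 0.0847] [-0.15, 6.3, -0.68]
3 [-0.011, -0.0246, 0.1271] [-0.23, 9.46, -1.02]
4 [-0.0146, -0.0327, 0.1695] [-0.3, 12.61, -1.37]
5 [-0.0183, -0.0409, 0.2118] [-0.38, 15.76, -1.71]
6 [-0.0219, -0.0491, 0.2542] [-0.45, 18.91, -2.05]
```

View pics/t2.png

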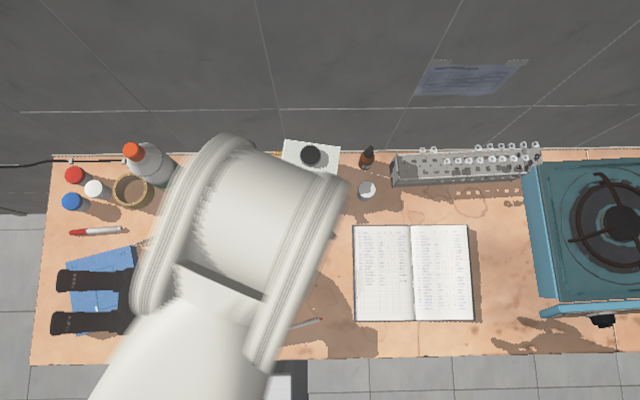

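Emit:
send_rows --deltas '[{"grip": 1, "translation": [-0.004, -0.01, 0.05], "twist": [0, 4, -0.4]}, {"grip": 1, "translation": [-0.009, -0.02, 0.1], "twist": [0, 8, -0.8]}, {"grip": 1, "translation": [-0.014, -0.03, 0.15], "twist": [-0.2, 12, -1.2]}, {"grip": 1, "translation": [-0.018, -0.04, 0.205], "twist": [-0.3, 16, -1.6]}, {"grip": 1, "translation": [-0.022, -0.049, 0.254], "twist": [-0.4, 18.9, -2]}]'

```text
clock: 3.68
eef_pos: [0.3616, -0.165, 0.1252]
tool_rot: [0.944, 0.291, 0.15, -0.047]
ft_force: [0.4, -0.5, -0.7]
grip_width: 0.0854
```

Run:
```python
from h import *
t=Cam("top");s=Cam("side")
t.crop(230,130,390,330,3,"pics/t3.png");s.crop(220,200,380,330,4,"pics/s3.png")
T=tool(u0,18);p=tcp([.384,-.152,.05],T);o=bot.get_obs();print(o["joint_pos"])
rows(p,T,4)
```

```text
[-0.6557  0.0515 -0.5736  0.8639  0.2974  1.9048]
t 3.775 full delta mm [ 6.4247 10.609  94.8217] twist [-0.971   0.3734 -0.4589] rows need 1.5300709020560324 0.10626395118270539
1 [0.0016, 0.0027, 0.0237] [-0.24, 0.09, -0.11]
2 [0.0032, 0.0053, 0.0474] [-0.49, 0.19, -0.23]
3 [0.0048, 0.008, 0.0711] [-0.73, 0.28, -0.34]
4 [0.0064, 0.0106, 0.0948] [-0.97, 0.37, -0.46]
```

View pics/t3.png

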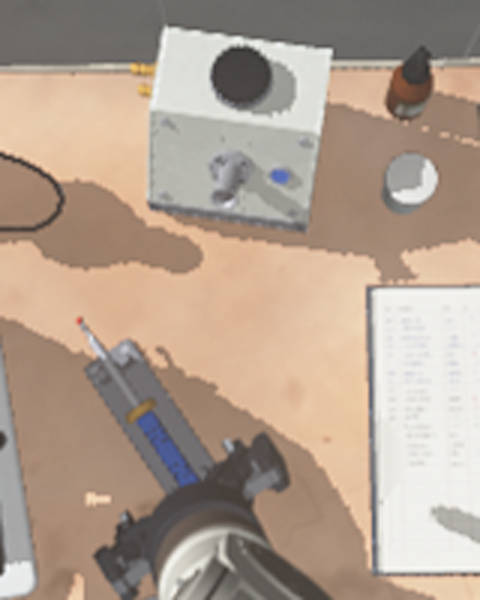

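View pics/s3.png

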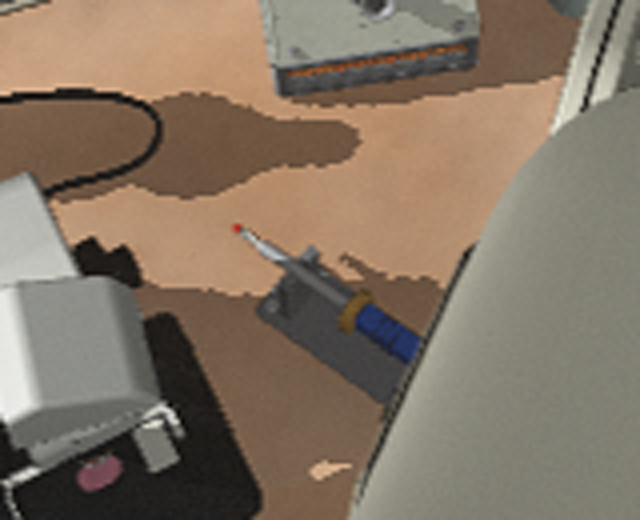

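Emit:
send_rows --deltas '[{"grip": 1, "translation": [0.003, 0.008, 0.03], "twist": [-0.6, 0, -0.3]}, {"grip": 1, "translation": [0.005, 0.0106, 0.065], "twist": [-1, 0.3, -0.5]}, {"grip": 1, "translation": [0.0064, 0.0106, 0.095], "twist": [-1, 0.4, -0.5]}, {"grip": 1, "translation": [0.0064, 0.0106, 0.095], "twist": [-1, 0.4, -0.5]}]'

```text
clock: 4.28
eef_pos: [0.3898, -0.1484, 0.0318]
tool_rot: [0.943, 0.292, 0.149, -0.047]
ft_force: [-0.6, -0.0, 0.1]
grip_width: 0.0852
```

Run:
```python
from h import *
t=Cam("top")
t.crop(240,220,340,320,6,"pics/t4.png")
T=tool(u0,18);p=tcp([.384,-.152,.05],T)
rows(p,T,1)
```

```text
t 4.325 full delta mm [-1.131  -0.9566  0.4712] twist [ 0.0224 -0.0168  0.1201] rows need 0.02487137188608474 0.011526943131258667
1 [-0.0011, -0.001, 0.0005] [0.02, -0.02, 0.12]
```

View pics/t4.png

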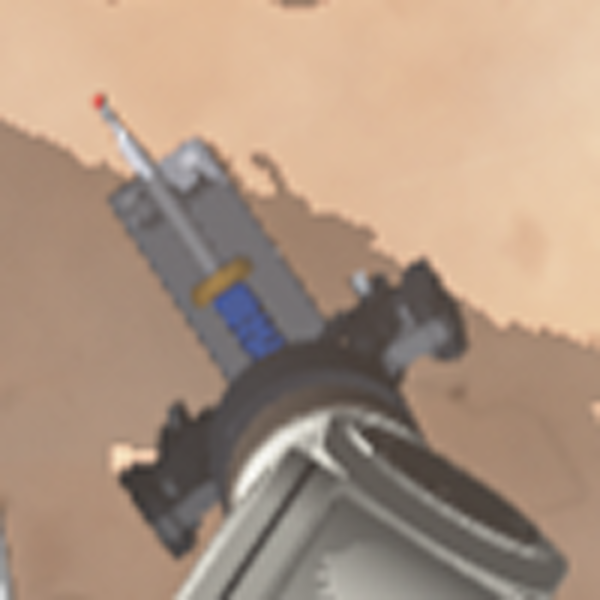

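Emit:
send_rows --deltas '[{"grip": 0, "translation": [-0.001, -0.001, 0], "twist": [0, 0, 0]}, {"grip": 0, "translation": [-0.001, -0.001, 0], "twist": [0, 0, 0]}, {"grip": 0, "translation": [-0.001, -0.001, 0], "twist": [0, 0, 0]}, {"grip": 0, "translation": [-0.001, -0.001, 0], "twist": [0, 0, 0]}, {"grip": 0, "translation": [-0.001, -0.001, 0], "twist": [0, 0, 0]}]'

```text
clock: 4.95
eef_pos: [0.3891, -0.1491, 0.033]
tool_rot: [0.943, 0.292, 0.15, -0.045]
ft_force: [-2.3, -0.2, 4.9]
grip_width: 0.0149
```

Run:
```python
from h import *
t=Cam("top")
t.crop(240,220,340,320,6,"pics/t5.png")
print(bot.get_obs()["grip_width"],bot.get_obs()["ft_force"])
rows([0.3885,-.1493,.105],tool(u0,18),1)
```

```text
0.0149856502498963 [-2.1792 -0.9232  5.6898]
t 5.0 full delta mm [ 21.7081   0.0613 -68.6616] twist [ 0.0776 -0.0417  0.1068] rows need 1.1521846549328374 0.012936055011832148
1 [0.0217, 0.0001, -0.0687] [0.08, -0.04, 0.11]
```

View pics/t5.png

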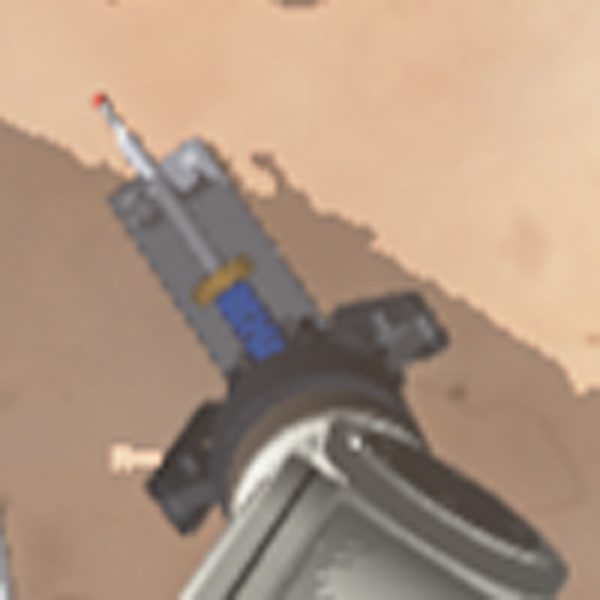

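Emit:
send_rows --deltas '[{"grip": 0, "translation": [0.003, 0, -0.009], "twist": [0, 0, 0]}, {"grip": 0, "translation": [0.009, 0, -0.029], "twist": [0, 0, 0]}, {"grip": 0, "translation": [0.019, 0, -0.059], "twist": [0, 0, 0]}, {"grip": 0, "translation": [0.031, 0, -0.095], "twist": [0, 0, 0]}, {"grip": 0, "translation": [0.043, 0, -0.133], "twist": [0, 0, 0]}]'

```text
clock: 5.62
eef_pos: [0.388, -0.1486, 0.174]
tool_rot: [0.944, 0.292, 0.15, -0.046]
ft_force: [0.9, -0.1, -0.7]
grip_width: 0.0151
```

Run:
```python
from h import *
t=Cam("top")
t.crop(220,190,340,310,5,"pics/t6.png")
s=Cam("side")
s.crop(240,200,360,300,5,"pics/s6.png")
print(bot.get_obs())
```

```text
{'clock': 5.725, 'joint_pos': array([-0.5755,  0.0069, -0.4564,  0.9718,  0.2895,  1.9843]), 'joint_vel': array([ 0.0004,  0.0424, -0.0832, -0.0702, -0.0129, -0.0007]), 'tau': array([  0.0813, -25.4836,  24.0959,  -0.0159,   1.0654,  -0.005 ]), 'eef_pos': array([ 0.3913, -0.1505,  0.1775]), 'tool_rot': array([ 0.943 ,  0.2926,  0.1531, -0.0421]), 'ft_force': array([ 1.4408, -0.558 , -0.6885]), 'ft_torque': array([-0.2636,  0.2819, -0.0741]), 'grip_width': 0.015227617784932711}
```

View pics/t6.png

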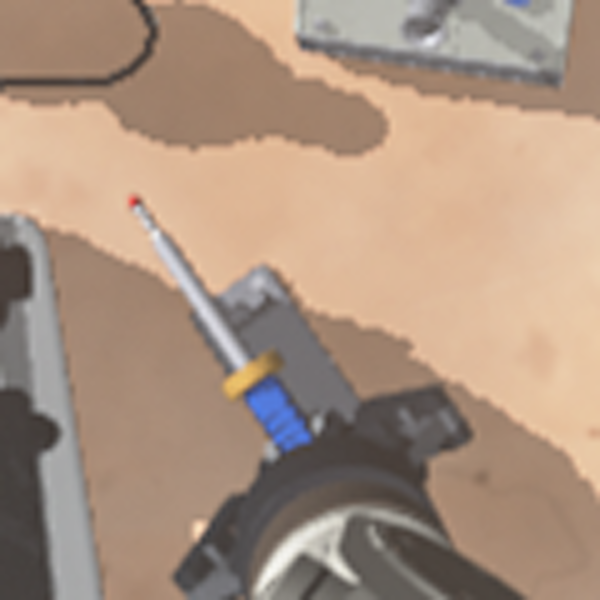

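View pics/s6.png

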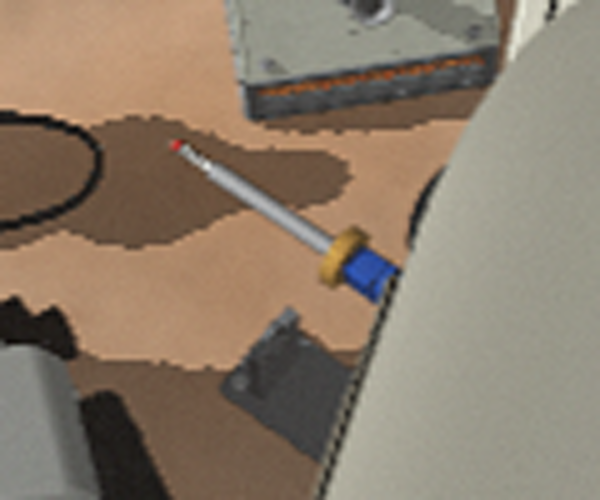

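```bash
cat >> h.py <<'E'
def redpt(c,box):
    x0,y0,x1,y1=[int(q) for q in box]; im=c.im[y0:y1,x0:x1].astype(float); b,g,r=im[...,0],im[...,1],im[...,2]
    w=np.clip(r-np.maximum(g,b)-35,0,None)*(b>0.45*g); 
    k=np.unravel_index(w.argmax(),w.shape); m=np.zeros_like(w); m[max(k[0]-3,0):k[0]+4,max(k[1]-3,0):k[1]+4]=1; w=w*m
    v,u=np.mgrid[y0:y1,x0:x1]; return ((u*w).sum()/w.sum(),(v*w).sum()/w.sum()),w.max()
def brass(c,box):
    x0,y0,x1,y1=[int(q) for q in box]; hsv=cv2.cvtColor(c.im[y0:y1,x0:x1],cv2.COLOR_BGR2HSV)
    m=((hsv[...,0]>=16)&(hsv[...,0]<=26)&(hsv[...,1]>130)).astype(np.uint8)
    n,l,st,ce=cv2.connectedComponentsWithStats(m); k=1+st[1:,4].argmax(); return ce[k]+[x0,y0],st[k]
E
python3 - <<'E'
from h import *
o=bot.get_obs();t=Cam("top");s=Cam("side");o2=bot.get_obs()
print(o["eef_pos"],o2["eef_pos"])
a,_=redpt(t,(235,215,265,245));b,_=redpt(s,(268,222,285,238));print(a,b,_); X=tri(t,a,s,b);print("tip",X)
c,st=brass(t,(255,250,285,280));d,st2=brass(s,(300,240,316,262));print(c,st,d,st2);C=tri(t,c,s,d);print("collar mid",C,np.linalg.norm(X-C))
g=(X-C)/np.linalg.norm(X-C);print("pitch",np.degrees(np.arcsin(g[2])),"yaw",np.degrees(np.arctan2(g[1],g[0])))
Rm=R.from_quat(o["tool_rot"]).as_matrix();gp=o["eef_pos"]-.019*Rm[:,2]
for q in(X,C): print("in tool rel grasp",Rm.T@(q-gp))
a18=np.radians(18);ex=np.array([np.cos(a18),0,np.sin(a18)])
print("nominal tip",ex*.136,"tool x yaw",np.degrees(np.arctan2(Rm[1,0],Rm[0,0])),np.degrees(np.arcsin(Rm[2,0])), "zz",Rm[:,2])
E
```

```text
[ 0.3913 -0.1505  0.1775] [ 0.3888 -0.1492  0.1735]
(np.float64(246.3578947368421), np.float64(227.82368421052632)) (np.float64(274.8737201365188), np.float64(229.6655290102389)) 115.0
tip [ 0.4992 -0.0764  0.1902]
[269.2857 263.6429] [11 10  8  8 28] [307.4894 251.9149] [ 4  7  9 12 47]
collar mid [ 0.4201 -0.1279  0.1946] 0.09450783347373458
pitch -2.666694048564645 yaw 33.02017324041362
in tool rel grasp [ 0.1283 -0.0001  0.048 ]
in tool rel grasp [ 0.0401 -0.0023  0.0143]
nominal tip [0.1293 0.     0.042 ] tool x yaw 34.571511389141776 18.26001924311765 zz [ 0.2641  0.169  -0.9496]
```

```bash
cat >> h.py <<'E'
M=np.array([.5856,-.2022,.118]); YG=np.radians(-9.3)
gi=np.array([np.cos(YG)*np.cos(np.radians(35)),np.sin(YG)*np.cos(np.radians(35)),-np.sin(np.radians(35))])
E
python3 - <<'E'
from h import *
T=tool(gi,18);p=tcp(M-gi*(.045+.092+.045),T);print(p,T)
rows(p,T,8)
E
```

```text
[ 0.433  -0.1772  0.2042] [[ 0.9437 -0.1616 -0.2885]
 [-0.1545 -0.9869  0.0472]
 [-0.2924  0.     -0.9563]]
t 5.825 full delta mm [ 29.0828  48.1793 -22.6076] twist [ -0.2085 -33.4083  44.3409] rows need 0.9703647302330756 5.188612946118064
1 [0.0036, 0.006, -0.0028] [-0.03, -4.18, 5.54]
2 [0.0073, 0.012, -0.0057] [-0.05, -8.35, 11.09]
3 [0.0109, 0.0181, -0.0085] [-0.08, -12.53, 16.63]
4 [0.0145, 0.0241, -0.0113] [-0.1, -16.7, 22.17]
5 [0.0182, 0.0301, -0.0141] [-0.13, -20.88, 27.71]
6 [0.0218, 0.0361, -0.017] [-0.16, -25.06, 33.26]
7 [0.0254, 0.0422, -0.0198] [-0.18, -29.23, 38.8]
8 [0.0291, 0.0482, -0.0226] [-0.21, -33.41, 44.34]
```

Emit:
send_rows --deltas '[{"grip": 0, "translation": [0.003, 0.006, -0.005], "twist": [0, -4.2, 5.5]}, {"grip": 0, "translation": [0.007, 0.012, -0.01], "twist": [0, -8.4, 11]}, {"grip": 0, "translation": [0.011, 0.018, -0.015], "twist": [0, -13, 17]}, {"grip": 0, "translation": [0.016, 0.026, -0.018], "twist": [0, -18, 24]}, {"grip": 0, "translation": [0.02, 0.033, -0.02], "twist": [0, -23, 30.5]}]'

```text
clock: 6.45
eef_pos: [0.4173, -0.1687, 0.1977]
tool_rot: [0.997, 0.037, -0.058, -0.024]
ft_force: [0.6, 0.6, -1.3]
grip_width: 0.0151
```

Run:
```python
from h import *
T=tool(gi,18);p=tcp(M-gi*(.045+.092+.045),T)
rows(p,T,3);print(bot.get_obs()["joint_pos"])
```

```text
t 6.45 full delta mm [14.1444  9.2323 -8.7288] twist [ -0.2161 -10.0519  13.6887] rows need 0.30420687133155533 1.5873213249511757
1 [0.0047, 0.0031, -0.0029] [-0.07, -3.35, 4.56]
2 [0.0094, 0.0062, -0.0058] [-0.14, -6.7, 9.13]
3 [0.0141, 0.0092, -0.0087] [-0.22, -10.05, 13.69]
[-0.3822  0.2616 -0.0646  1.3703 -0.0029  2.686 ]
```

Emit:
send_rows --deltas '[{"grip": 0, "translation": [0.005, 0.003, -0.003], "twist": [0, -3.4, 4.6]}, {"grip": 0, "translation": [0.009, 0.006, -0.006], "twist": [0, -6.7, 9.1]}, {"grip": 0, "translation": [0.0141, 0.0092, -0.0087], "twist": [-0.2, -10, 13.7]}, {"grip": 0, "translation": [0.0141, 0.0092, -0.0087], "twist": [-0.2, -10, 13.7]}, {"grip": 0, "translation": [0.0141, 0.0092, -0.0087], "twist": [-0.2, -10, 13.7]}]'

```text
clock: 7.08
eef_pos: [0.4321, -0.1768, 0.2031]
tool_rot: [0.986, -0.08, -0.148, -0.013]
ft_force: [-0.9, 0.1, -0.5]
grip_width: 0.0148
```

Run:
```python
from h import *
o=bot.get_obs()
t=Cam("top");s=Cam("side")
T=tool(gi,18);p=tcp(M-gi*(.045+.092+.045),T)
rows(p,T,1);o2=bot.get_obs();print(o["eef_pos"],o2["eef_pos"],o2["joint_pos"])
tip=M-gi*.045;print("exp tip",t.proj(tip),s.proj(tip),"seat",t.proj(tip-gi*.092),s.proj(tip-gi*.092))
t.crop(260,150,360,250,6,"pics/t7.png");s.crop(250,150,370,250,6,"pics/s7.png")
```

```text
t 7.175 full delta mm [ 0.7546  0.1276 -0.4355] twist [-0.0421 -0.0268  0.0179] rows need 0.014088248957518517 0.0049538175175680675
1 [0.0008, 0.0001, -0.0004] [-0.04, -0.03, 0.02]
[ 0.4321 -0.1768  0.2031] [ 0.4322 -0.1769  0.204 ] [-0.3531  0.4263  0.1517  1.5875 -0.0547  2.9586]
exp tip [[301.4602 208.5056]] [[316.749  207.3184]] seat [[295.2816 237.7898]] [[322.86   223.3841]]
```

View pics/t7.png

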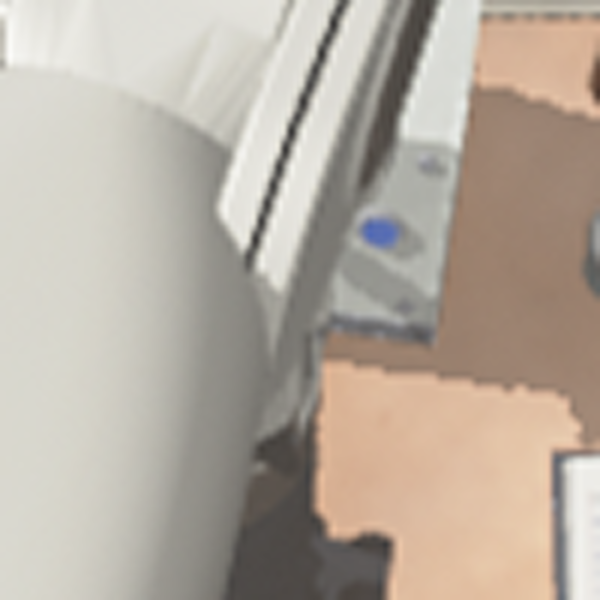

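View pics/s7.png

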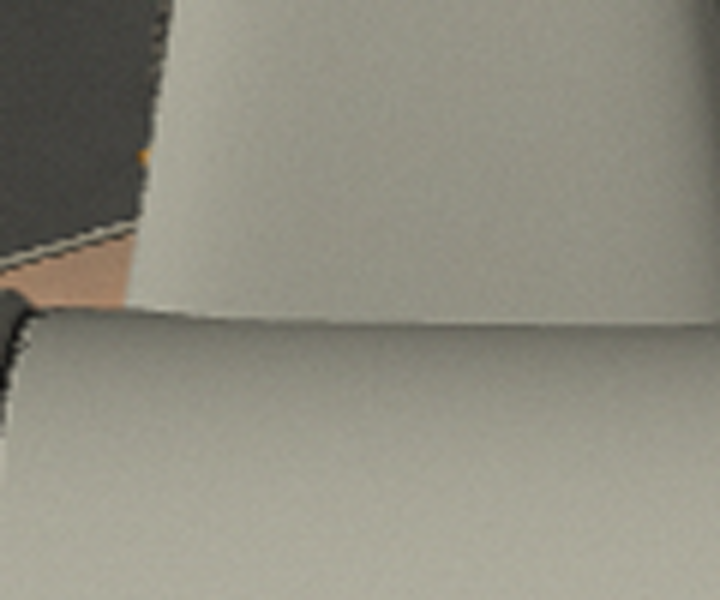

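```bash
cat >> h.py <<'E'
Tp=tool(u0,18); OFF=Tp.T@np.array([0,0,-.0011]); a18=np.radians(18); EX=np.array([np.cos(a18),0,np.sin(a18)])
SEAT=np.array([0,0,-.019])+.0455*EX+OFF  # seat in tcp frame
def ins(d,lat=(0,0)): # tcp for seat d before home ; lat: world offset (horizontal-left axis, up-perp axis)
    T=tool(gi,18); h=np.array([-np.sin(YG),np.cos(YG),0]); v=np.cross(gi,h); v=v*np.sign(v[2])
    return M-gi*d+h*lat[0]+v*lat[1]-T@SEAT,T
def where():
    o=bot.get_obs(); Rm=R.from_quat(o["tool_rot"]).as_matrix(); p=np.array(o["eef_pos"])+Rm@SEAT-M
    h=np.array([-np.sin(YG),np.cos(YG),0]); v=np.cross(gi,h); v=v*np.sign(v[2]); g=Rm@EX; F=np.array(o["ft_force"])
    print("t %.2f seat dist %.1f mm lat %.1f up %.1f | ang err h %.2f v %.2f deg | F along in %.1f lat %.1f up %.1f"%(o["clock"],-p@gi*1e3,p@h*1e3,p@v*1e3,np.degrees(g@h),np.degrees(g@v),F@gi,F@h,F@v),"tau",np.array(o["ft_torque"]),"q",np.array(o["joint_pos"]))
E
python3 - <<'E'
from h import *
where()
P=[ins(d) for d in(.125,.115,.105,.095,.085)]
path([a for a,b in P],[b for a,b in P],4)
E
```

```text
t 7.17 seat dist 137.1 mm lat 0.1 up -1.7 | ang err h 0.03 v 0.03 deg | F along in 0.4 lat -0.5 up -1.1 tau [-0.0127 -0.3204  0.0022] q [-0.3531  0.4263  0.1517  1.5875 -0.0547  2.9586]
t 7.175 [ 0.4322 -0.1769  0.204 ] q [-0.3531  0.4263  0.1517  1.5875 -0.0547  2.9586] F [-0.4115 -0.4229 -1.1085]
[0.012, 0.0001, 0.0021] [-0.0, -0.0, 0.0] step 0.012 0.1
[0.0215, 0.0001, 0.0052] [-0.0, -0.0, 0.0] step 0.010 0.0
[0.031, 0.0001, 0.0083] [-0.0, -0.0, 0.0] step 0.010 0.0
[0.0406, 0.0001, 0.0114] [-0.0, -0.0, 0.0] step 0.010 0.0
[0.0501, 0.0002, 0.0145] [-0.0, -0.0, 0.0] step 0.010 0.0
```

Emit:
send_rows --deltas '[{"grip": 0, "translation": [0.012, 0, 0.002], "twist": [0, 0, 0]}, {"grip": 0, "translation": [0.0215, 0, 0.005], "twist": [0, 0, 0]}, {"grip": 0, "translation": [0.031, 0, 0.008], "twist": [0, 0, 0]}, {"grip": 0, "translation": [0.0406, 0, 0.0112], "twist": [0, 0, 0]}, {"grip": 0, "translation": [0.0501, 0, 0.0143], "twist": [0, 0, 0]}]'

```text
clock: 7.8
eef_pos: [0.4759, -0.1841, 0.1751]
tool_rot: [0.986, -0.08, -0.147, -0.012]
ft_force: [0.5, -0.6, -1.1]
grip_width: 0.0152
```

Run:
```python
from h import *
where()
P=[ins(d) for d in(.08,.075,.07,.066,.066)]
path([a for a,b in P],[b for a,b in P],4)
```

```text
t 7.80 seat dist 84.2 mm lat 0.2 up -0.0 | ang err h 0.04 v 0.01 deg | F along in 1.1 lat -0.5 up -0.6 tau [-0.1071 -0.3374 -0.0316] q [-0.3389  0.5297  0.2404  1.5739 -0.0506  2.9721]
t 7.8 [ 0.4759 -0.1841  0.1751] q [-0.3389  0.5297  0.2404  1.5739 -0.0506  2.9721] F [ 0.4624 -0.6224 -1.0831]
[0.004, 0.0002, 0.0013] [-0.0, -0.0, 0.0] step 0.004 0.1
[0.0087, 0.0002, 0.0028] [-0.0, -0.0, 0.0] step 0.005 0.0
[0.0135, 0.0002, 0.0044] [-0.0, -0.0, 0.0] step 0.005 0.0
[0.0173, 0.0002, 0.0056] [-0.0, -0.0, 0.0] step 0.004 0.0
[0.0173, 0.0002, 0.0056] [-0.0, -0.0, 0.0] step 0.000 0.0
```

Emit:
send_rows --deltas '[{"grip": 0, "translation": [0.004, 0, 0.0013], "twist": [0, 0, 0]}, {"grip": 0, "translation": [0.0087, 0, 0.0028], "twist": [0, 0, 0]}, {"grip": 0, "translation": [0.0135, 0, 0.0044], "twist": [0, 0, 0]}, {"grip": 0, "translation": [0.0173, 0, 0.0056], "twist": [0, 0, 0]}, {"grip": 0, "translation": [0.0173, 0, 0.0056], "twist": [0, 0, 0]}]'

```text
clock: 8.43
eef_pos: [0.4907, -0.1864, 0.1645]
tool_rot: [0.986, -0.08, -0.147, -0.012]
ft_force: [0.3, -0.8, -0.5]
grip_width: 0.0153
```

Run:
```python
from h import *
where()
s=Cam("side");t=Cam("top");cv2.imwrite("pics/s8.png",s.im);t.crop(240,130,360,230,6,"pics/t8.png")
```

```text
t 8.43 seat dist 65.9 mm lat 0.2 up -0.1 | ang err h 0.04 v -0.01 deg | F along in 0.6 lat -0.7 up -0.1 tau [-0.0887 -0.3439  0.0095] q [-0.3346  0.5658  0.273   1.5708 -0.0493  2.9763]
```

View pics/s8.png

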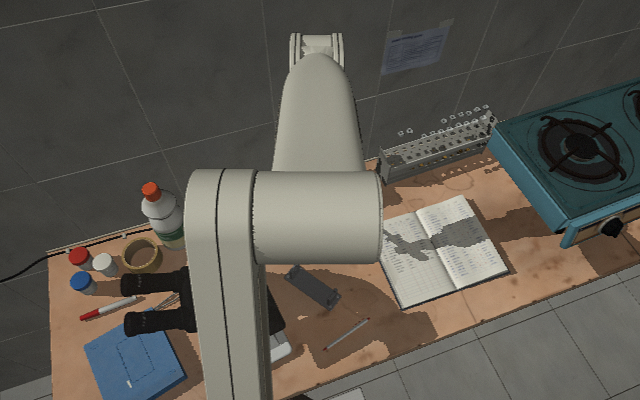

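View pics/t8.png

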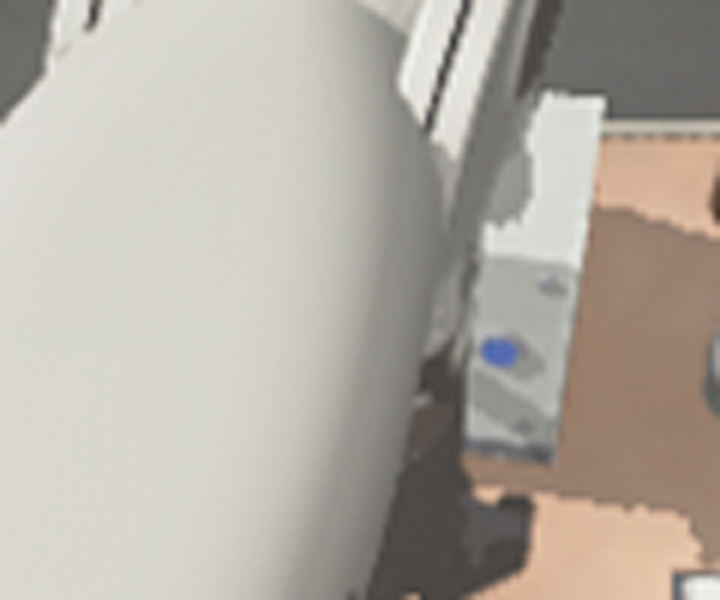

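Emit:
send_rows --deltas '[{"grip": 0, "translation": [0.004, 0, 0.0013], "twist": [0, 0, 0]}, {"grip": 0, "translation": [0.008, 0, 0.0026], "twist": [0, 0, 0]}, {"grip": 0, "translation": [0.0115, 0, 0.0037], "twist": [0, 0, 0]}, {"grip": 0, "translation": [0.015, 0, 0.0049], "twist": [0, 0, 0]}]'

```text
clock: 9.02
eef_pos: [0.5035, -0.1885, 0.1554]
tool_rot: [0.986, -0.08, -0.147, -0.012]
ft_force: [-0.5, -1.0, -1.1]
grip_width: 0.0149
```

Run:
```python
from h import *
where()
```

```text
t 9.03 seat dist 50.0 mm lat 0.2 up -0.1 | ang err h 0.04 v -0.00 deg | F along in 0.3 lat -1.0 up -1.1 tau [-0.0158 -0.3036  0.0882] q [-0.331   0.5972  0.303   1.5695 -0.0483  2.9797]
```

Essentially no contact with the rod 20 mm into the tube. Going on.

Emit:
send_rows --deltas '[{"grip": 0, "translation": [0.005, 0, 0.0016], "twist": [0, 0, 0]}, {"grip": 0, "translation": [0.01, 0, 0.0032], "twist": [0, 0, 0]}, {"grip": 0, "translation": [0.015, 0, 0.0049], "twist": [0, 0, 0]}, {"grip": 0, "translation": [0.019, 0, 0.0062], "twist": [0, 0, 0]}, {"grip": 0, "translation": [0.024, 0, 0.0078], "twist": [0, 0, 0]}]'

```text
clock: 9.65
eef_pos: [0.5242, -0.1919, 0.1408]
tool_rot: [0.986, -0.08, -0.147, -0.012]
ft_force: [0.3, 0.2, -1.6]
grip_width: 0.015
```

Run:
```python
from h import *
where()
```

```text
t 9.65 seat dist 24.5 mm lat 0.3 up -0.0 | ang err h 0.04 v -0.00 deg | F along in 1.2 lat 0.2 up -1.1 tau [-0.0272 -0.3496 -0.0407] q [-0.3255  0.6486  0.3549  1.5702 -0.0467  2.985 ]
```

Emit:
send_rows --deltas '[{"grip": 0, "translation": [0.004, 0, 0.0013], "twist": [0, 0, 0]}, {"grip": 0, "translation": [0.008, 0, 0.0026], "twist": [0, 0, 0]}, {"grip": 0, "translation": [0.012, 0, 0.0039], "twist": [0, 0, 0]}, {"grip": 0, "translation": [0.016, 0, 0.0052], "twist": [0, 0, 0]}, {"grip": 0, "translation": [0.018, 0, 0.0058], "twist": [0, 0, 0]}]'

```text
clock: 10.28
eef_pos: [0.5396, -0.1944, 0.1298]
tool_rot: [0.986, -0.08, -0.147, -0.012]
ft_force: [-1.4, 0.6, -0.1]
grip_width: 0.0149
```

Run:
```python
from h import *
where()
```

```text
t 10.28 seat dist 5.4 mm lat 0.3 up -0.1 | ang err h 0.04 v -0.02 deg | F along in -1.2 lat 0.3 up -1.0 tau [-0.0312 -0.0453  0.0432] q [-0.3217  0.6881  0.3969  1.5732 -0.0456  2.9886]
```

Emit:
send_rows --deltas '[{"grip": 0, "translation": [0.001, 0, 0.0003], "twist": [0, 0, 0]}, {"grip": 0, "translation": [0.002, 0, 0.0006], "twist": [0, 0, 0]}, {"grip": 0, "translation": [0.003, 0, 0.001], "twist": [0, 0, 0]}, {"grip": 0, "translation": [0.004, 0, 0.0013], "twist": [0, 0, 0]}, {"grip": 0, "translation": [0.005, 0, 0.0016], "twist": [0, 0, 0]}]'

```text
clock: 10.9
eef_pos: [0.5427, -0.1949, 0.1275]
tool_rot: [0.986, -0.08, -0.149, -0.013]
ft_force: [-6.8, 0.3, 6.3]
grip_width: 0.0149
```

Run:
```python
from h import *
where()
```

```text
t 10.90 seat dist 1.5 mm lat 0.3 up -0.3 | ang err h 0.04 v -0.16 deg | F along in -9.1 lat -0.8 up 1.3 tau [ 0.2339  1.2844 -0.0119] q [-0.3207  0.6982  0.4087  1.5774 -0.0457  2.9897]
```

Emit:
send_rows --deltas '[{"grip": 0, "translation": [0.0015, 0, 0.0005], "twist": [0, 0, 0]}, {"grip": 0, "translation": [0.0025, 0, 0.0008], "twist": [0, 0, 0]}, {"grip": 0, "translation": [0.003, 0, 0.001], "twist": [0, 0, 0]}, {"grip": 0, "translation": [0.003, 0, 0.001], "twist": [0, 0, 0]}]'

```text
clock: 11.4
eef_pos: [0.5427, -0.1949, 0.1276]
tool_rot: [0.985, -0.08, -0.151, -0.013]
ft_force: [-9.9, 1.8, 9.9]
grip_width: 0.0152
```

Run:
```python
from h import *
where()
```

```text
t 11.40 seat dist 1.4 mm lat 0.3 up -0.4 | ang err h 0.03 v -0.42 deg | F along in -13.9 lat 0.2 up 2.3 tau [ 0.3807  1.8901 -0.0055] q [-0.3204  0.7023  0.415   1.5842 -0.0464  2.9903]
```

Run:
```python
from h import *
P=[ins(d) for d in(.008,.018,.030,.042,.054)]
path([a for a,b in P],[b for a,b in P],4)
```

```text
t 11.4 [ 0.5427 -0.1949  0.1276] q [-0.3204  0.7023  0.415   1.5842 -0.0464  2.9903] F [-9.8827  1.7787  9.8546]
[-0.0061, 0.0003, -0.0021] [-0.0, 0.4, 0.0] step 0.006 0.4
[-0.0156, 0.0003, -0.0051] [-0.0, 0.4, 0.0] step 0.010 0.0
[-0.0271, 0.0002, -0.0087] [-0.0, 0.4, 0.0] step 0.012 0.0
[-0.0385, 0.0002, -0.0123] [-0.0, 0.4, 0.0] step 0.012 0.0
[-0.05, 0.0002, -0.016] [-0.0, 0.4, 0.0] step 0.012 0.0
```

Emit:
send_rows --deltas '[{"grip": 0, "translation": [-0.005, 0, -0.0017], "twist": [0, 0.4, 0]}, {"grip": 0, "translation": [-0.0156, 0, -0.0051], "twist": [0, 0.4, 0]}, {"grip": 0, "translation": [-0.027, 0, -0.0087], "twist": [0, 0.4, 0]}, {"grip": 0, "translation": [-0.0385, 0, -0.0123], "twist": [0, 0.4, 0]}, {"grip": 0, "translation": [-0.05, 0, -0.016], "twist": [0, 0.4, 0]}]'

```text
clock: 12.02
eef_pos: [0.4997, -0.1879, 0.1584]
tool_rot: [0.986, -0.08, -0.147, -0.012]
ft_force: [1.1, 1.0, -1.4]
grip_width: 0.0148
```

Run:
```python
from h import *
where()
P=[ins(d) for d in(.066,.081,.101,.125,.150)]
path([a for a,b in P],[b for a,b in P],4)
```

```text
t 12.03 seat dist 54.9 mm lat 0.2 up 0.1 | ang err h 0.03 v -0.00 deg | F along in 1.5 lat 1.2 up -0.6 tau [-0.01   -0.301   0.0027] q [-0.3321  0.5876  0.2943  1.5703 -0.0486  2.9789]
t 12.025 [ 0.4997 -0.1879  0.1584] q [-0.3321  0.5876  0.2943  1.5703 -0.0486  2.9789] F [ 1.0899  1.0234 -1.3509]
[-0.0106, 0.0002, -0.0033] [-0.0, 0.0, 0.0] step 0.011 0.1
[-0.0249, 0.0002, -0.0079] [-0.0, 0.0, 0.0] step 0.015 0.0
[-0.0439, 0.0002, -0.0141] [-0.0, 0.0, 0.0] step 0.020 0.0
[-0.0667, 0.0002, -0.0215] [-0.0, 0.0, 0.0] step 0.024 0.0
[-0.0905, 0.0002, -0.0293] [-0.0, 0.0, 0.0] step 0.025 0.0
```

Emit:
send_rows --deltas '[{"grip": 0, "translation": [-0.0106, 0, -0.0034], "twist": [0, 0, 0]}, {"grip": 0, "translation": [-0.025, 0, -0.008], "twist": [0, 0, 0]}, {"grip": 0, "translation": [-0.044, 0, -0.0142], "twist": [0, 0, 0]}, {"grip": 0, "translation": [-0.067, 0, -0.0216], "twist": [0, 0, 0]}, {"grip": 0, "translation": [-0.0905, 0, -0.0293], "twist": [0, 0, 0]}]'

```text
clock: 12.65
eef_pos: [0.4216, -0.1751, 0.2136]
tool_rot: [0.986, -0.08, -0.147, -0.012]
ft_force: [0.3, 0.5, -0.9]
grip_width: 0.0148
```

Run:
```python
from h import *
where()
# final: tip at (.40,-.46,.145) , gauge yaw -30, level
y=np.radians(-30); g=np.array([np.cos(y),np.sin(y),0]); T=tool(g,18)
seat=np.array([.40,-.45,.15])-g*.08; p=seat-T@SEAT; print("final tcp",p)
rows(p,T,8)
```

```text
t 12.65 seat dist 151.4 mm lat 0.2 up -0.0 | ang err h 0.03 v 0.00 deg | F along in 0.7 lat 0.5 up -0.6 tau [-0.0413 -0.2845  0.0535] q [-0.3567  0.4008  0.1381  1.5997 -0.0557  2.9553]
final tcp [ 0.2964 -0.3902  0.133 ]
t 12.65 full delta mm [-61.4275 232.5203 102.8762] twist [-0.2308 34.6215 21.024 ] rows need 4.185232631106462 3.7855830646010284
1 [-0.0077, 0.0291, 0.0129] [-0.03, 4.33, 2.63]
2 [-0.0154, 0.0581, 0.0257] [-0.06, 8.66, 5.26]
3 [-0.023, 0.0872, 0.0386] [-0.09, 12.98, 7.88]
4 [-0.0307, 0.1163, 0.0514] [-0.12, 17.31, 10.51]
5 [-0.0384, 0.1453, 0.0643] [-0.14, 21.64, 13.14]
6 [-0.0461, 0.1744, 0.0772] [-0.17, 25.97, 15.77]
7 [-0.0537, 0.2035, 0.09] [-0.2, 30.29, 18.4]
8 [-0.0614, 0.2325, 0.1029] [-0.23, 34.62, 21.02]
```

Emit:
send_rows --deltas '[{"grip": 0, "translation": [-0.012, 0.025, 0.003], "twist": [0, 4.3, 2.6]}, {"grip": 0, "translation": [-0.02, 0.055, 0.015], "twist": [0, 8.7, 5.3]}, {"grip": 0, "translation": [-0.028, 0.085, 0.03], "twist": [0, 13, 7.9]}, {"grip": 0, "translation": [-0.034, 0.115, 0.045], "twist": [0, 17.3, 10.5]}, {"grip": 0, "translation": [-0.04, 0.145, 0.06], "twist": [0, 21.6, 13.1]}]'

```text
clock: 13.28
eef_pos: [0.3421, -0.3098, 0.1682]
tool_rot: [0.98, -0.193, 0.041, 0.02]
ft_force: [1.1, 0.6, -0.1]
grip_width: 0.0145
```

Run:
```python
from h import *
y=np.radians(-30); g=np.array([np.cos(y),np.sin(y),0]); T=tool(g,18)
seat=np.array([.40,-.45,.15])-g*.08; p=seat-T@SEAT
rows(p,T,4);print(bot.get_obs()["joint_pos"])
```

```text
t 13.275 full delta mm [-14.9376  90.8846  36.1462] twist [-0.1882 12.8562  7.805 ] rows need 1.5830863808388917 1.4057134911818183
1 [-0.0037, 0.0227, 0.009] [-0.05, 3.21, 1.95]
2 [-0.0075, 0.0454, 0.0181] [-0.09, 6.43, 3.9]
3 [-0.0112, 0.0682, 0.0271] [-0.14, 9.64, 5.85]
4 [-0.0149, 0.0909, 0.0361] [-0.19, 12.86, 7.81]
[-0.741   0.1356 -0.3006  1.044   0.0078  2.7897]
```

Emit:
send_rows --deltas '[{"grip": 0, "translation": [-0.004, 0.023, 0.009], "twist": [0, 3.2, 2]}, {"grip": 0, "translation": [-0.0075, 0.046, 0.018], "twist": [0, 6.4, 3.9]}, {"grip": 0, "translation": [-0.011, 0.07, 0.027], "twist": [0, 9.6, 5.9]}, {"grip": 0, "translation": [-0.015, 0.091, 0.036], "twist": [0, 12.9, 7.8]}, {"grip": 0, "translation": [-0.015, 0.091, 0.036], "twist": [0, 12.9, 7.8]}]'

```text
clock: 13.9
eef_pos: [0.294, -0.3894, 0.1323]
tool_rot: [0.954, -0.257, 0.151, 0.038]
ft_force: [0.2, 0.9, -2.2]
grip_width: 0.0148
```

Run:
```python
from h import *
o=bot.get_obs();t=Cam("top");s=Cam("side");o2=bot.get_obs()
print(o["eef_pos"],o2["eef_pos"],o2["ft_force"],o2["joint_pos"],o2["grip_width"])
Rm=R.from_quat(o2["tool_rot"]).as_matrix(); g=Rm@EX; S=o2["eef_pos"]+Rm@SEAT; print("pred seat",S,"g",g,"pitch",np.degrees(np.arcsin(g[2])))
print(t.proj([S,S+.08*g]),s.proj([S,S+.08*g]))
t.crop(320,170,480,330,4,"pics/t9.png");cv2.imwrite("pics/s9.png",s.im)
```

```text
[ 0.294  -0.3894  0.1323] [ 0.296  -0.3898  0.1335] [-0.1479  0.4408 -0.9096] [-1.0136  0.0979 -0.4947  0.7007  0.149   2.6725] 0.01526948453751944
pred seat [ 0.3303 -0.4096  0.1504] g [ 0.8663 -0.4995 -0.0002] pitch -0.009189253414295783
[[397.76   302.7963]
 [413.5681 271.0057]] [[435.7306 256.5059]
 [436.9261 226.4361]]
```

View pics/t9.png

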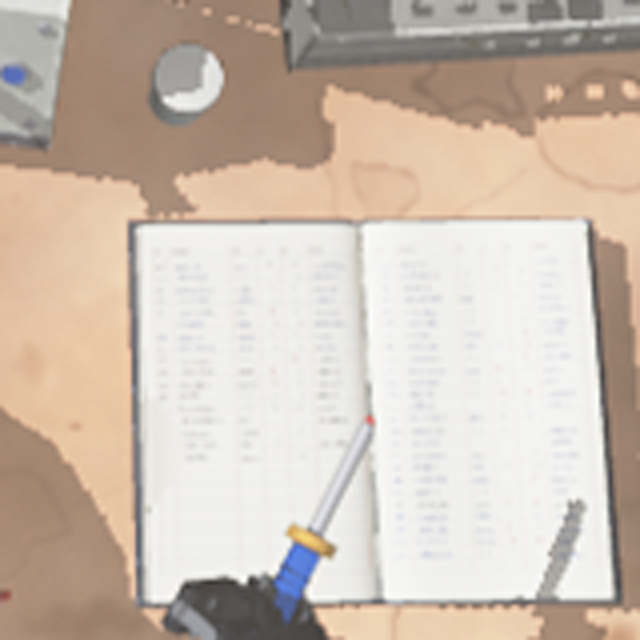

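View pics/s9.png

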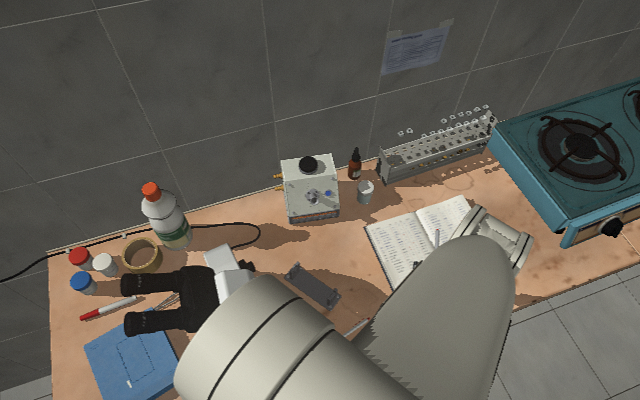

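Run:
```python
from h import *
o=bot.get_obs();t=Cam("top");s=Cam("side")
a,_=redpt(t,(404,265,420,282));b,w=redpt(s,(425,222,448,250));c,st=brass(t,(385,290,410,315));print(a,b,w,c,st)
X=tri(t,a,s,b);print("tip",X, "from planes",t.plane(*a,.15)); Cc=t.plane(*c,.15);print("collar mid",Cc,"tip dist to seat mm",np.linalg.norm(t.plane(*a,.15)-Cc)*1e3-4+1)
s.crop(400,200,470,270,8,"pics/s10.png");print(o["joint_vel"],o["eef_pos"],o["ft_force"])
```

```text
(np.float64(412.0733333333333), np.float64(273.4266666666667)) (np.float64(436.7578947368421), np.float64(228.0)) 72.0 [393.3333 302.    ] [ 8 11  2  3  3]
tip [ 0.3941 -0.4448  0.1551] from planes [ 0.3942 -0.446   0.15  ]
collar mid [ 0.3322 -0.3999  0.15  ] tip dist to seat mm 74.2907438936509
[ 0.022   0.0033  0.0208 -0.0016  0.0021  0.0002] [ 0.296  -0.3898  0.1335] [-0.1479  0.4408 -0.9096]
```

View pics/s10.png

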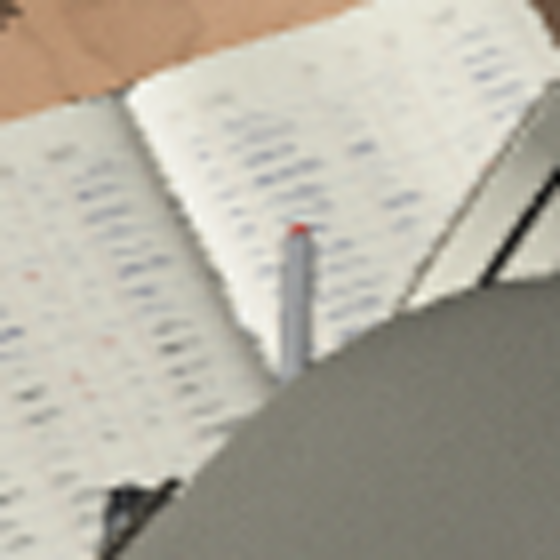

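Emit:
send_rows --deltas '[{"grip": 0, "translation": [0, 0, 0], "twist": [0, 0, 0]}, {"grip": 0, "translation": [0, 0, 0], "twist": [0, 0, 0]}, {"grip": 0, "translation": [0, 0, 0], "twist": [0, 0, 0]}, {"grip": 0, "translation": [0, 0, 0], "twist": [0, 0, 0]}]'

```text
clock: 14.6
eef_pos: [0.2971, -0.39, 0.1339]
tool_rot: [0.954, -0.255, 0.152, 0.039]
ft_force: [0.9, -0.6, -0.6]
grip_width: 0.0147
```

Run:
```python
from h import *
o=bot.get_obs();print(o["eef_pos"],o["joint_vel"],o["grip_width"],o["ft_force"]);print(bot.job_done())
```

```text
[ 0.2971 -0.39    0.1339] [-0.0036  0.0004 -0.0019 -0.0005  0.0004  0.0002] 0.014729305623266187 [ 0.8772 -0.6372 -0.6106]
the job is handed in; nothing more can be done
None
```

I took the gauge from its rest and slid it down the guide tube to a firm stop at about 14 N, then drew it right out. I handed the job in at 14.6 s, with the gauge held level over the register.

- **Seating:** the stop came 1.4 mm before the position I had measured for the mouth, within the camera calibration error. The arm hid the tube from both cameras, so that the collar was home rests on force and position only: more push did not move it.
- **Holding:** the tip is at about (0.394, -0.445, 0.155) m, over the middle of the register and about 125 mm above the page. From the tool pose the gauge is level. The height of the tip in the two cameras suggests it may point up by about 4 degrees, within the 10 allowed.
- **Reading:** the plunger is pushed in about 18 to 20 mm, so the bed value is about 10 to 12 mm. That comes from one camera view at low resolution: the tip measured 71 to 74 mm ahead of the seat face. My colour mask for the collar caught only 3 pixels there, so I relied more on the position worked out from the tool pose.
- **Pot and bottle:** the arm did not go near either of them, and both still stood in place in the last pictures.
- **Early jolt:** on the first lift a wrist joint came to the end of its range, and the wrist force rose briefly to about 94 N, under the 120 N limit. I lowered the tool and saw no repeat.

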